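# Tilt the plug spanner out from under the parts chute

### The arm

A 7-joint arm with a two-finger parallel gripper is mounted at the origin on the work surface. World frame = base frame: x ahead of the robot, y to its left, z up, the work surface at z = 0. Lengths are in m, angles in rad, forces in N, time in s.
With the tool pointing down it reaches from about 0.4 to 0.85 m from the base axis. Payload 4.4 kg.
Tool frame: the origin (TCP) lies midway between the tips of the shut fingers; the grasp point (between the pads) lies bot.hold_point_z behind it (bot.hold_point_z is the distance from the TCP to the grasp point, in m); z points along the fingers, y is the line along which they close (so a half turn about z gives the same grasp; the last joint's range is limited). The gripper opens to 94 mm and grips with 3 to 60 N. Pads are 16 mm wide; open, the fingers measure 119 mm over their backs; the gripper's body (75 mm by 177 mm) begins 78 mm behind the grasp point.
Start: joints at [-1.403, 0.628, 0.038, 1.517, -0.027, 0.996, -0.02], TCP at [0.151, 0.632, 0.205] pointing down, gripper open.
Joint ranges: [-3.06, 3.06], [-0.37, 2.12], [-1.25, 1.32], [0.18, 2.47], [-1.1, 4.24], [0.23, 1.98], [-2.94, 2.94]. Speed limits (rad/s): [2.57, 2.57, 3.14, 3.14, 3.14, 3.14, 3.14].

### API

Orientations are given as a rotation vector (axis times angle).
In Python, from workcell import bot, camera, camera_params, recognise, masks_of gives the robot as it stands.
- The arm moves only by the tool send_rows, never from a script. Its argument "targets" is a list of rows, each a list of 4 numbers: the shift along the world's x, y, z in cm, then the turn about the world's z in rad. A call has 1 to 20 rows; each row is the pose to reach, as a shift and turn from the pose commanded when the call began; what a row does not reach only later rows make up. A row lasts 1/10 s, in which the tool goes at most 50 mm and 8.59 degrees, less where a joint would pass 70% of its speed; a pose out of reach is approached as far as the arm can. A call with a gripper value outside its range is refused whole. "fingers" is the opening, from 0 (shut) to 1 (fully open), set as the call begins (left out, the last holds). The fingers move at their own pace and stop on an object; "grip_force" is the grip in N (left out, the last holds). Time passes only in rows, so rows that repeat a pose let the fingers close. It gives the time, the measured TCP pose, the force, the opening and the grip force at its end, in the units of the state.
- bot.sense(): the state, without advancing time (a new reading comes with each control period).
- camera(name): name is "scene" or "top"; returns the picture (400x640x3 uint8, blue, green, red); there is no depth.
- camera_params(name): a dict with "camera_matrix" (3x3 intrinsics, pixels), "extrinsics" (4x4, takes a point from camera to world coordinates). Camera axes: x right, y down, z forward; pixel columns grow to the right and rows downward; lengths in m; the calibration is good to about 2 mm. A picture is of the moment at which its call begins. camera_params takes no time and is no camera call.
- bot.sign_off(): hands the job in; it is judged then, once.
Trained networks look in the newest picture that a camera, given by its name, has taken for a name from the list of things; names that differ only in an ending like _2 or _b are one class to them, and where a whole thing is asked for, a point or a joint stands for the part that bears it (a point fixed in the world has none). Each returns a list of dicts, best first, with "score" (0 to 1); they miss things now and then, are a little off and sometimes report something else, mostly with a low value. They report only what shows in the picture. A call takes as long as a camera call. They do not tell look-alikes from the thing itself.
- recognise(query, camera): "uv" ([column, row] in pixels, amid what is visible of it).
- masks_of(query, camera): "region" (400x640 bool, what is visible of it) and "uv" ([column, row] in pixels, amid what is visible of it).
The state is a dict: "time_s": time; "qpos": joint angles; "joint_vel": joint speeds; "effort": joint torques, N m; "position": TCP position; "eef_rot": TCP orientation; "wrist_force": force on the tool from outside, world axes, zero at the start; "ft_torque": the same for the moment, N m; "opening": opening from 0.0 (shut) to 1.0 (fully open); "grasp_force": force on a finger pad.
Only numpy, scipy, OpenCV 4.12 (cv2) and the standard library are available. Lean on these libraries where they do the work, as an engineer would, in place of code of your own. Each camera call takes 0.05 s, during which the arm holds its last target. There are 200 camera calls.

### The job

The tubular plug spanner has slid down into the tin tray with the old spark plugs and lies half under the chute, so it will neither lift straight up nor slide straight out. Take it by its free end, tilt that end up and draw the spanner out slantwise between the chute's lip and the tray's open end, without forcing it against the chute or the tray and leaving the spark plugs and the pulley where they lie. Finish while still holding the spanner in the gripper, steady in the air, all of it out beyond the tray's open end and higher than the tray's rim.

Things in the scene. Friction and masses are not known exactly. Their poses are not given: they have to be found in the camera images.
- tray: open tin tray of bright 3 mm sheet, fixed to the bench: inside 170 mm wide (x), 260 mm long (y); inside floor 3 mm above the bench, rim 63 mm above the bench all round (6 mm wired edge). Origin: middle of its underside, z up. Open end at -y: that wall's inner face at y = -130 mm, outermost edge at y = -135 mm. The +y end is under the chute
- open_end (a point): middle of the top of the rim at the tray's open end (tray x = 0, y = -131.5 mm, 63 mm above the bench)
- chute: sheet-metal parts chute on a folded stand, fixed, square to the tray. Origin: on the bench below the middle of its lip; axes as the tray's. Its 188 mm wide floor rises from the lip to +y at 32 degrees for 250 mm; cheeks stand 36 mm above that floor, from 45 mm up the slope; skirts hang outside the tray's walls. Lip lies 126 to 140 mm from the inner face of the tray's open-end wall
- chute_lip (a point): middle of the lower edge of the chute's lip, 70 mm above the bench (67 mm above the tray's inside floor, only 7 mm higher than the tray's rim). The lip runs across the whole tray
- spanner: straight tubular spark-plug spanner, dark steel, 210 mm long, 23 mm thick, about 0.2 kg, evenly spread, lying on the tray floor nearly along it. y is its long axis: round free end at -y (small cross holes) in the open part of the tray; hexagonal socket end (23 mm across flats, 42 mm long) at +y under the chute. Origin: on its underside at mid length; axis 11.5 mm above
- spanner_mid (a point): middle of the spanner on its long axis
- spanner_near (a point): centre of the end face of the spanner's round, free end (on the long axis)
- spanner_far (a point): centre of the end face of the spanner's hexagonal end (on the long axis), under the chute at the start
- plug1: used spark plug, 64 mm long, hexagon 21 mm across, lying in the tray nearly along it, on the +x side, near the open end. Origin: middle of its underside. Bystander: leave it alone
- plug2: used spark plug like plug1, in the tray by the chute's lip on the +x side. Bystander
- plug3: used spark plug like plug1, in the tray under the chute on the +x side. Bystander
- pulley: grooved steel starter pulley, 62 mm diameter, 22 mm high with its hub, lying flat on the bench off the tray's open end. Origin: middle of its underside. Bystander
Not all that is in view belongs to the job. Several things look just like the spanner: the one meant starts nearest to the robot's base.

How it is judged:
On the way:
1. the spanner is tilted: its free end is up above the tray's rim while its hexagonal end is still down inside the tray, under the chute (height (world z) of spanner_near above 0.066 m and height (world z) of spanner_far below 0.055 m and y of spanner_far in the frame of chute above 0.01 m and angle between spanner's own y axis and vertical above 1.77 rad), for 0.1 s.
At the end, for the whole second after the job is handed in: the fingers hold the spanner (over 2 N) still in the air (under 0.05 m/s), both ends at least 5 mm beyond the tray's open end and over 72 mm above the bench (at the axis), touching neither tray nor chute; plugs and pulley within 20 mm of where they lay (y of each of spanner_near, spanner_far in the frame of tray below -0.14 m and height (world z) of each of spanner_near, spanner_far above 0.072 m and contact force between spanner and the fingers above 2 N and contact force between spanner and tray below 0.1 N and contact force between spanner and chute below 0.1 N and linear speed of spanner below 0.05 m/s and angular speed of spanner below 0.5 rad/s and distance of each of plug1, plug2, plug3, pulley from where it was at the start of the episode below 0.02 m); the arm keeps its last pose, push and grip.
It fails at once if the spanner is forced against the chute (over 40 N) (contact force between spanner and chute above 40 N).
It fails at once if the spanner is forced against the tray (over 40 N) (contact force between spanner and tray above 40 N).
It fails at once if a spark plug is pushed out of its place (over 20 mm) (distance of any of plug1, plug2, plug3 from where it was at the start of the episode above 0.02 m).
It fails at once if the pulley is pushed out of its place (over 20 mm) (distance of pulley from where it was at the start of the episode above 0.02 m).
It also fails if it takes over 38 s, if anything falls off the work surface, if the arm or the gripper's body presses on something with over 40 N, if the wrist force passes 120 N, or if a joint passes its speed limit or range.

## Working session

There is one attempt and no reset: what is moved stays moved. The work goes in short steps, Python scripts to look and compute and a tool call to move; the robot and the scene stay as the last step left them, time stands still between calls to the robot, and variables do not carry over. Pictures are saved under pics/ and viewed, at most 10 in all, crops included, and the job is handed in when it is done.

Besides the shell and the picture viewer there is one more tool, called after "Emit:" as a command line: name --pt "numbers of a row" for each row, then --argument value for the rest. send_rows: Moves the arm, as the interface text tells. Its arguments: {"type":"object","properties":{"targets":{"type":"array","items":{"type":"array","items":{"type":"number"}}},"fingers":{"type":"number"},"grip_force":{"type":"number"}},"required":["targets"]}

```bash
mkdir -p pics
cat > h.py <<'E'
import numpy as np, cv2
from workcell import bot, camera, camera_params, recognise, masks_of
def ray(uv,cam,z):
    p=camera_params(cam);K=np.array(p["camera_matrix"]);T=np.array(p["extrinsics"])
    d=T[:3,:3]@np.linalg.inv(K)@np.array([uv[0],uv[1],1.]);o=T[:3,3]
    return o+d*(z-o[2])/d[2]
def proj(P,cam):
    p=camera_params(cam);K=np.array(p["camera_matrix"]);T=np.linalg.inv(np.array(p["extrinsics"]))
    c=K@(T[:3,:3]@np.array(P)+T[:3,3]);return c[:2]/c[2]
E
python3 - <<'E'
from h import *
print(bot.hold_point_z, bot.sense()["time_s"])
a=camera("scene");b=camera("top")
cv2.imwrite("pics/s0.png",a);cv2.imwrite("pics/t0.png",b)
for c in("scene","top"):
  print(c,np.array(camera_params(c)["extrinsics"])[:3,3])
  for q in("spanner","tray","chute","plug1","pulley","spanner_near","chute_lip"):
    for r in recognise(q,c): print(q,round(r["score"],2),np.round(r["uv"]),np.round(ray(r["uv"],c,0.0145),3))
E
```

```text
0.0188 0.0
scene [ 1.01826066 -0.37245613  1.05152822]
spanner 0.83 [293. 323.] [ 0.712 -0.128  0.014]
spanner 0.74 [319. 218.] [0.566 0.11  0.014]
spanner 0.62 [407. 108.] [0.493 0.563 0.014]
tray 0.95 [323. 229.] [0.597 0.094 0.014]
chute 0.7 [380. 161.] [0.561 0.356 0.014]
plug1 0.67 [354. 231.] [0.654 0.141 0.014]
plug1 0.46 [334. 252.] [0.659 0.066 0.014]
pulley 0.97 [211. 386.] [ 0.686 -0.335  0.014]
pulley 0.53 [378. 160.] [0.557 0.353 0.014]
spanner_near 0.65 [316. 220.] [0.565 0.101 0.014]
spanner_near 0.59 [406. 112.] [0.501 0.547 0.014]
spanner_near 0.58 [293. 329.] [ 0.722 -0.136  0.014]
chute_lip 0.67 [379. 163.] [0.563 0.347 0.014]
top [0.52545001 0.1312559  1.09261801]
spanner 0.9 [169. 247.] [0.464 0.534 0.014]
spanner 0.68 [400. 154.] [ 0.709 -0.125  0.014]
spanner 0.54 [323. 209.] [0.557 0.101 0.014]
tray 0.91 [329. 194.] [0.601 0.082 0.014]
chute 0.73 [258. 193.] [0.608 0.284 0.014]
plug1 0.6 [330. 175.] [0.654 0.079 0.014]
plug1 0.56 [253. 195.] [0.603 0.297 0.014]
plug1 0.39 [308. 174.] [0.658 0.142 0.014]
pulley 0.71 [471. 159.] [ 0.692 -0.33   0.014]
spanner_near 0.7 [171. 253.] [0.446 0.529 0.014]
spanner_near 0.63 [403. 153.] [ 0.713 -0.134  0.014]
spanner_near 0.58 [324. 206.] [0.566 0.098 0.014]
chute_lip 0.95 [254. 193.] [0.61  0.296 0.014]
```

View pics/s0.png

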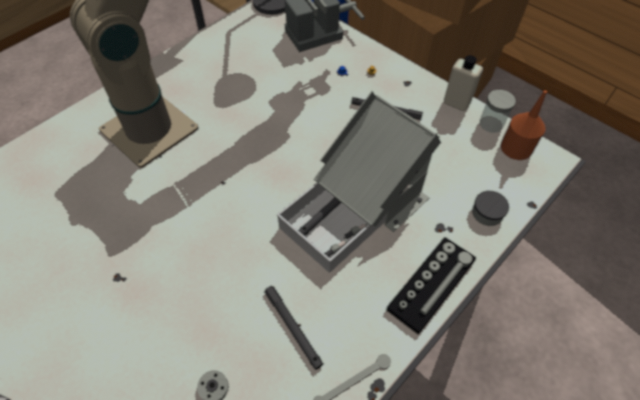

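View pics/t0.png

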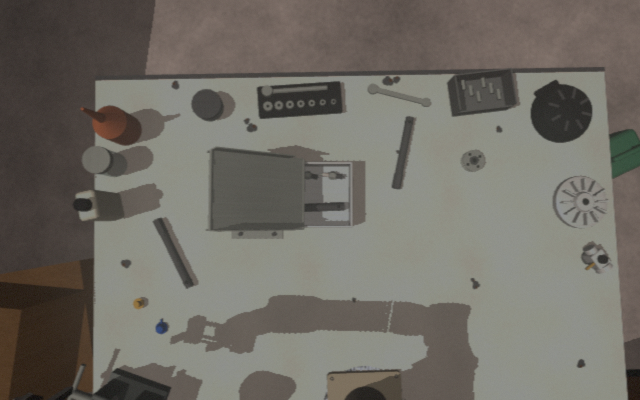

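Spanner candidates in the top view are (169,247), on the bench about 0.70 m from the base; (400,154), on the bench about 0.72 m away; and (323,209), in the tray beside the chute about 0.57 m away. The last one is nearest and matches the description, so I'll check it in a crop and measure it.

Run:
```python
from h import *
b=cv2.imread("pics/t0.png");a=cv2.imread("pics/s0.png")
c1=cv2.resize(b[150:240,290:370],None,fx=5,fy=5,interpolation=cv2.INTER_CUBIC)
c2=cv2.resize(a[175:275,270:350],None,fx=5,fy=4.5,interpolation=cv2.INTER_CUBIC)
cv2.imwrite("pics/crop.png",np.hstack([c1,c2]))
camera("top");camera("scene")
best=None
for cam in("top","scene"):
  for m in masks_of("spanner",cam):
    u=m["uv"]; p=ray(u,cam,.0145)
    if np.hypot(*(p[:2]-[.56,.1]))<.05:
      v,uu=np.nonzero(m["region"]);P=np.array([ray((x,y),cam,.02) for x,y in zip(uu,v)])[:,:2]
      print(cam,len(P),"minAreaRect",cv2.minAreaRect(P.astype(np.float32)*1000), P.min(0),P.max(0))
  for q in("tray","chute","plug1"):
    for m in masks_of(q,cam):
      v,uu=np.nonzero(m["region"]);z={"tray":.063,"chute":.07,"plug1":.014}[q]
      P=np.array([ray((x,y),cam,z) for x,y in zip(uu,v)])[:,:2]
      print(cam,q,round(m["score"],2),np.round(P.min(0),3),np.round(P.max(0),3),[np.round(x,1) for x in cv2.minAreaRect(P.astype(np.float32)*1000)])
R=cv2.Rodrigues(np.array(bot.sense()["eef_rot"]))[0];print(R.round(3),bot.sense()["position"],bot.sense()["opening"])
```

```text
top 348 minAreaRect ((563.9328002929688, 99.41080474853516), (26.09673309326172, 110.39865112304688), 0.5282298922538757) [0.55063332 0.04427492] [0.5772834  0.15454835]
top tray 0.7 [0.506 0.023] [0.689 0.157] [array([596.6,  89. ]), array([132.6, 181.9]), np.float64(88.6)]Traceback (most recent call last):
  File "<stdin>", line 17, in <module>
  File "h.py", line 4, in ray
    p=camera_params(cam);K=np.array(p["camera_matrix"]);T=np.array(p["extrinsics"])
ValueError: time passes only in moves, steps and waits
```

View pics/crop.png

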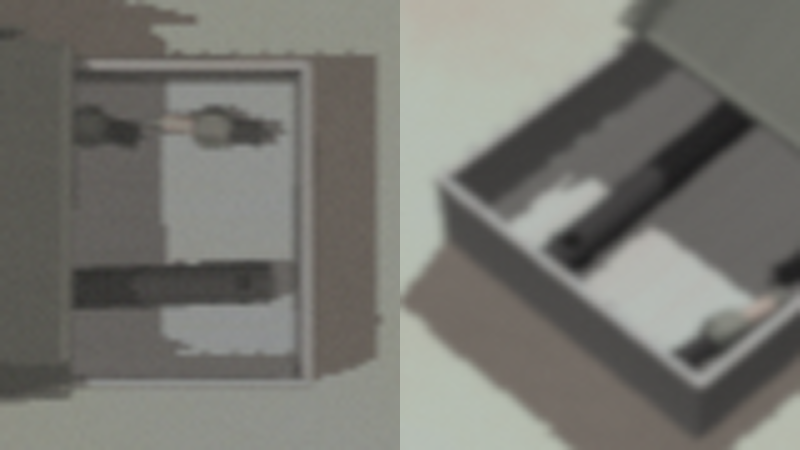

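The crop confirms it: the tray spanner's round end, with its cross hole, is at top-view px ≈(347,206), and it runs under the lip at px x≈304. Two plugs lie about 30 px to the +x side. I'll cache the camera parameters and compute the positions.

Run:
```python
import re
s=open("h.py").read()
s=s.replace("def ray","import functools\ncamera_params=functools.lru_cache(camera_params)\ndef ray",1);open("h.py","w").write(s)
from h import *
f=lambda x,y,z:ray((290+x/5-.4,150+y/5-.4),"top",z).round(4)
g=lambda x,y,z:ray((270+(x-400)/5-.4,175+y/4.5-.4),"scene",z).round(4)
print("top: near end hi/lo",f(274,282,.026),f(294,279,.0145)," axis@lip",f(78,285,.02))
print("edges right",f(262,263,.0145),f(262,302,.0145),"left",f(80,265,.0145),f(80,306,.0145))
print("rim open outer",f(312,60,.063),f(312,380,.063),"inner",f(300,72,.06),f(300,378,.06))
print("lip edge",f(70,100,.07),f(70,350,.07))
print("plug1",f(190,110,.01),f(150,126,.01),f(282,130,.01),f(210,147,.01))
print("scene near: top",g(560,232,.026),"bottom",g(575,278,.003),"hole",g(570,240,.026))
print("scene rim corners outer",g(440,180,.063),g(700,386,.063))
s=bot.sense();R=cv2.Rodrigues(np.array(s["eef_rot"]))[0];print(R.round(3),s["position"],s["opening"],s["time_s"])
```

```text
top: near end hi/lo [0.5651 0.041  0.026 ] [0.5669 0.0286 0.0145]  axis@lip [0.5665 0.1509 0.02  ]
edges right [0.5765 0.0465 0.0145] [0.5544 0.0472 0.0145] left [0.578  0.1496 0.0145] [0.5548 0.1502 0.0145]
rim open outer [0.6843 0.0197 0.063 ] [0.5103 0.0252 0.063 ] inner [0.6783 0.0262 0.06  ] [0.5115 0.0313 0.06  ]
lip edge [0.6645 0.152  0.07  ] [0.5299 0.1551 0.07  ]
plug1 [0.6653 0.0848 0.01  ] [0.6566 0.1079 0.01  ] [0.6525 0.0325 0.01  ] [0.6437 0.0739 0.01  ]
scene near: top [0.5575 0.0578 0.026 ] bottom [0.5732 0.0516 0.003 ] hole [0.5646 0.0576 0.026 ]
scene rim corners outer [0.51  0.026 0.063] [0.6829 0.0213 0.063 ]
[[-0.973  0.232 -0.   ]
 [ 0.232  0.973  0.   ]
 [ 0.     0.    -1.   ]] [0.15055781 0.63235883 0.20550751] 1.0017608622603937 1.0
```

Emit:
send_rows --pt "0 0 4 0" --pt "0 0 8 0" --pt "2 -3 12 -0.05" --pt "5 -7 12 -0.15" --pt "8 -11 12 -0.25" --pt "11 -15 12 -0.35" --pt "14 -19 12 -0.45" --pt "17 -23 12 -0.55" --pt "20 -27 12 -0.65" --pt "23 -31 12 -0.75" --pt "26 -35 12 -0.85" --pt "29 -39 12 -0.95" --pt "32 -43 12 -1.05" --pt "35 -47 12 -1.13" --pt "38 -51 12 -1.21" --pt "40 -55 12 -1.29" --pt "41.5 -57 12 -1.33" --pt "41.5 -57 10 -1.33" --pt "41.5 -57 8 -1.33" --pt "41.5 -57 8 -1.33" --fingers 0.6 --grip_force 5

```text
time_s: 3.0
position: [0.5638, 0.0623, 0.2832]
eef_rot: [-2.212, -2.226, 0.006]
wrist_force: [-0.6, 0.3, -0.0]
opening: 0.6
grasp_force: 0.0
```

Emit:
send_rows --pt "0.1 0 -4 0" --pt "0.1 0 -8 0" --pt "0.1 0 -12 0" --pt "0.1 0 -16 0" --pt "0.1 0 -19 0" --pt "0.1 0 -21 0" --pt "0.1 0 -21 0" --pt "0.1 0 -21 0" --fingers 0.5

```text
time_s: 3.8
position: [0.5675, 0.0625, 0.0764]
eef_rot: [2.213, 2.229, 0.002]
wrist_force: [-0.4, -0.8, 0.7]
opening: 0.503
grasp_force: 0.0
```

Run:
```python
from h import *
a=camera("scene");c=cv2.resize(a[110:270,230:420],None,fx=4,fy=3.7,interpolation=cv2.INTER_CUBIC)
cv2.imwrite("pics/s1.png",c);s=bot.sense();print(s["position"],s["opening"],s["time_s"],np.round(s["qpos"],2))
```

```text
[0.5679579  0.06252154 0.07700972] 0.5030809851736172 3.85 [-0.39  0.72  0.37  1.86 -0.42  0.63  0.24]
```

View pics/s1.png

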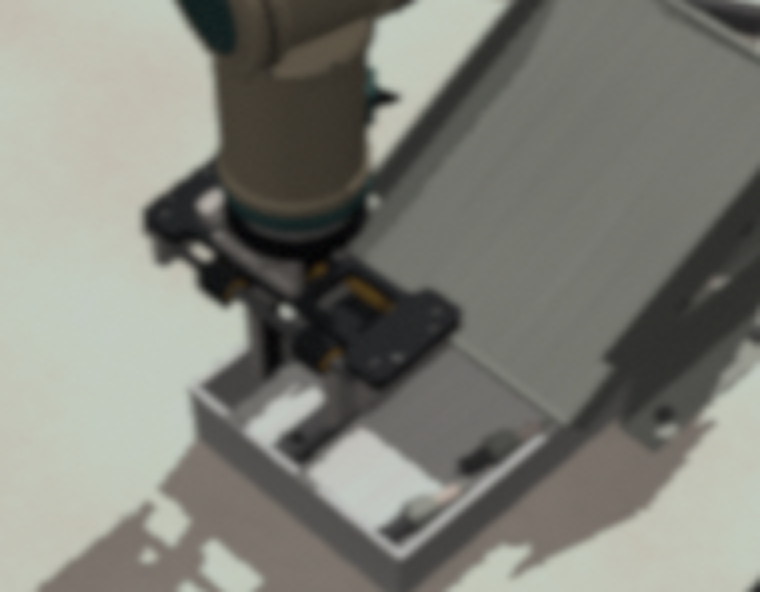

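The picture shows the fingers straddling the spanner, with its free end at about (300,440) in the crop, clear of the tray walls, the plugs at (490,450) and (415,510), and the lip. I'll descend and close.

Emit:
send_rows --pt "-0.1 0 -2.5 0" --pt "-0.1 0 -5 0" --pt "-0.1 0 -6.2 0" --pt "-0.1 0 -6.8 0" --pt "-0.1 0 -7 0" --pt "-0.1 0 -7 0"

```text
time_s: 4.45
position: [0.5663, 0.0623, 0.0062]
eef_rot: [2.213, 2.229, 0.002]
wrist_force: [-0.1, -0.2, 0.9]
opening: 0.5
grasp_force: 0.0
```

Emit:
send_rows --pt "0 0 0 0" --pt "0 0 0 0" --pt "0 0 0 0" --pt "0 0 0 0" --pt "0 0 0 0" --pt "0 0 0 0" --pt "0 0 0 0" --pt "0 0 0 0" --pt "0 0 0 0" --fingers 0 --grip_force 5

```text
time_s: 5.35
position: [0.5657, 0.0624, 0.0058]
eef_rot: [2.214, 2.229, 0.001]
wrist_force: [-1.3, -0.1, 4.6]
opening: 0.24
grasp_force: 5.0
```

Emit:
send_rows --pt "0 0 0.5 0" --pt "0 0.05 1 0" --pt "0 0.1 1.5 0" --pt "0 0.1 2 0" --pt "0 0.1 2.5 0" --pt "0 0.1 2.5 0" --pt "0 0.1 2.5 0"

```text
time_s: 6.05
position: [0.5656, 0.0632, 0.0306]
eef_rot: [2.214, 2.229, 0.0]
wrist_force: [-0.9, 0.6, -0.6]
opening: 0.246
grasp_force: 5.0
```

Run:
```python
from h import *
a=camera("scene");c=cv2.resize(a[160:270,260:370],None,fx=6.5,fy=5.4,interpolation=cv2.INTER_CUBIC)
cv2.imwrite("pics/s2.png",c);s=bot.sense();print(s["position"],s["opening"],s["time_s"],s["wrist_force"],s["ft_torque"])
```

```text
[0.56551108 0.06320256 0.03046196] 0.23898651522743194 6.1 [ 0.87297775  0.74908829 -1.68393736] [-0.05838018  0.08273356  0.01525534]
```

View pics/s2.png

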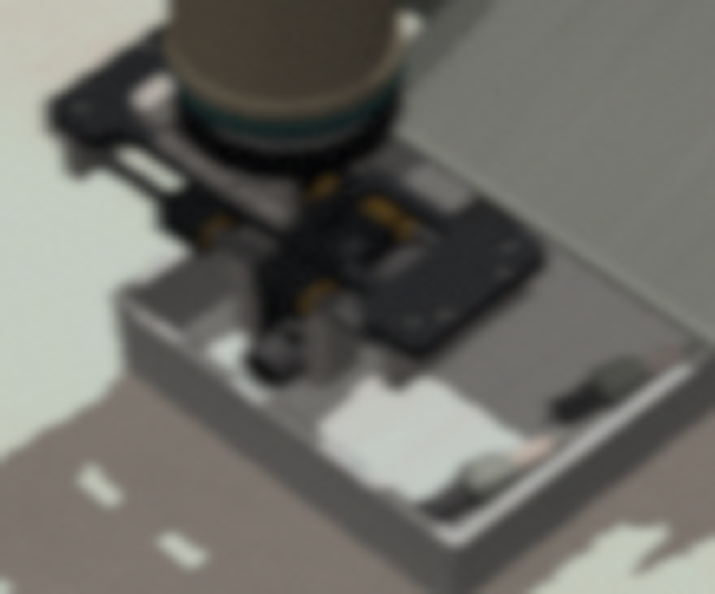

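Emit:
send_rows --pt "0 0.1 0.4 0" --pt "0 0.15 0.8 0" --pt "0 0.2 1.2 0" --pt "0 0.25 1.6 0" --pt "0 0.3 2 0" --pt "0 0.35 2.4 0" --pt "0 0.4 2.8 0" --pt "0 0.4 3.1 0" --pt "0 0.4 3.1 0" --pt "0 0.4 3.1 0" --pt "0 0.4 3.1 0" --grip_force 4

```text
time_s: 7.2
position: [0.5655, 0.0671, 0.0614]
eef_rot: [2.214, 2.229, -0.0]
wrist_force: [0.1, -0.2, -0.8]
opening: 0.241
grasp_force: 4.0
```

Run:
```python
from h import *
a=camera("scene");b=camera("top")
c=cv2.resize(a[160:270,260:370],None,fx=4,fy=5,interpolation=cv2.INTER_CUBIC)
d=cv2.resize(b[150:260,290:370],None,fx=4.4,fy=5,interpolation=cv2.INTER_CUBIC)
cv2.imwrite("pics/s3.png",np.hstack([c,d]));s=bot.sense();print(s["position"],s["opening"],s["time_s"],s["wrist_force"],s["ft_torque"])
```

```text
[0.56551597 0.0671267  0.06132655] 0.2437266839018582 7.3 [ 0.33722896  0.25427077 -0.826019  ] [-0.11561288  0.00129869  0.04061519]
```

View pics/s3.png

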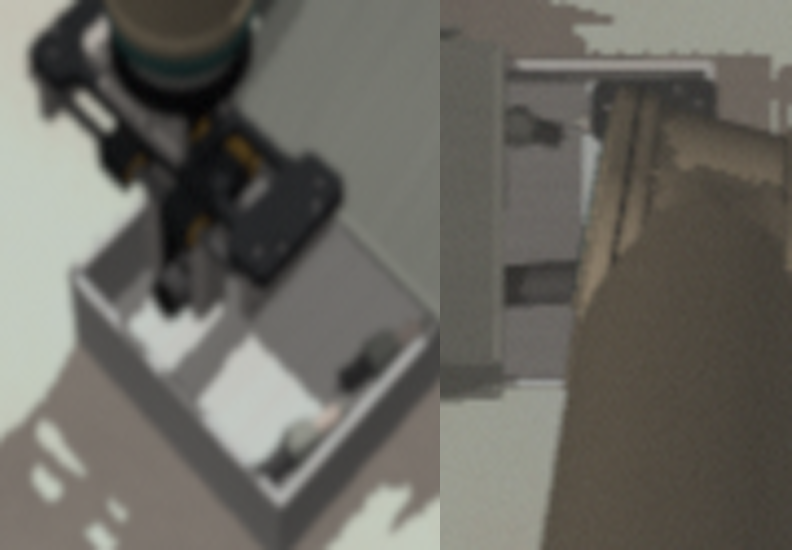

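Run:
```python
from h import *
for u in((173,285),(172,292),(170,297)):
  uv=(260+u[0]/4-.4,160+u[1]/5-.4);p=ray(uv,"scene",.0);q=ray(uv,"scene",.1);t=(.5655-p[0])/(q[0]-p[0]);print((p+t*(q-p)).round(4))
for th in(10,14,17,20):
  t=np.radians(th);print(th,proj([.5655,.067-.022*np.cos(t),.070+.022*np.sin(t)],"scene").round(1),(proj([.5655,.067-.022*np.cos(t),.070+.022*np.sin(t)],"scene")-[260,160])*[4,5])
```

```text
[0.5655 0.0559 0.0799]
[0.5655 0.0549 0.0749]
[0.5655 0.0532 0.0726]
10 [299.7 220.8] [158.95397616 303.83255367]
14 [299.8 220.3] [159.26120654 301.70118305]
17 [299.9 220. ] [159.57505304 300.0290466 ]
20 [300.  219.7] [159.95959973 298.29892948]
```

The near end measures at about z 0.076, and the wrist carries about half the weight, so the far end is still on the tray floor and the tilt is about 16°. I'll tilt a touch more, then lock the grip.

Emit:
send_rows --pt "0 0.1 0.3 0" --pt "0 0.15 0.6 0" --pt "0 0.2 0.8 0" --pt "0 0.2 0.8 0" --pt "0 0.2 0.8 0" --pt "0 0.2 0.8 0"

```text
time_s: 7.9
position: [0.5655, 0.0694, 0.0695]
eef_rot: [-2.214, -2.229, -0.0]
wrist_force: [0.4, 0.9, -0.9]
opening: 0.24
grasp_force: 4.0
```

Emit:
send_rows --pt "0 0 0 0" --pt "0 0 0 0" --pt "0 0 0 0" --pt "0 0 0 0" --pt "0 -0.1 0.1 0" --pt "0 -0.3 0.2 0" --grip_force 55

```text
time_s: 8.5
position: [0.5655, 0.0662, 0.0715]
eef_rot: [2.213, 2.229, -0.0]
wrist_force: [0.3, 0.1, -1.3]
opening: 0.235
grasp_force: 55.0
```

Emit:
send_rows --pt "0 -0.5 0.2 0" --pt "0 -1 0.35 0" --pt "0 -1.5 0.5 0" --pt "0 -2 0.65 0" --pt "0 -2.6 0.85 0" --pt "0 -3.2 1.05 0" --pt "0 -3.8 1.25 0" --pt "0 -4.4 1.45 0" --pt "0 -5 1.65 0" --pt "0 -5.5 1.8 0" --pt "0 -6 1.95 0" --pt "0 -6 1.95 0"

```text
time_s: 9.7
position: [0.5657, 0.0052, 0.0913]
eef_rot: [2.215, 2.227, 0.0]
wrist_force: [-0.1, -0.5, -2.2]
opening: 0.228
grasp_force: 55.0
```

Run:
```python
from h import *
a=camera("scene");b=camera("top")
c=cv2.resize(a[160:300,240:360],None,fx=3.5,fy=4,interpolation=cv2.INTER_CUBIC)
d=cv2.resize(b[150:260,290:380],None,fx=4.2,fy=5.1,interpolation=cv2.INTER_CUBIC)[:560]
c=cv2.resize(c,(420,d.shape[0]))
cv2.imwrite("pics/s4.png",np.hstack([c,d]));s=bot.sense();print(s["position"],s["opening"],s["time_s"],s["wrist_force"],s["ft_torque"])
```

```text
[0.56553706 0.00642566 0.09097303] 0.23202388755947567 9.8 [-0.24803944 -0.74038523 -2.5898481 ] [-0.29200254  0.09644488  0.01261652]
```

View pics/s4.png

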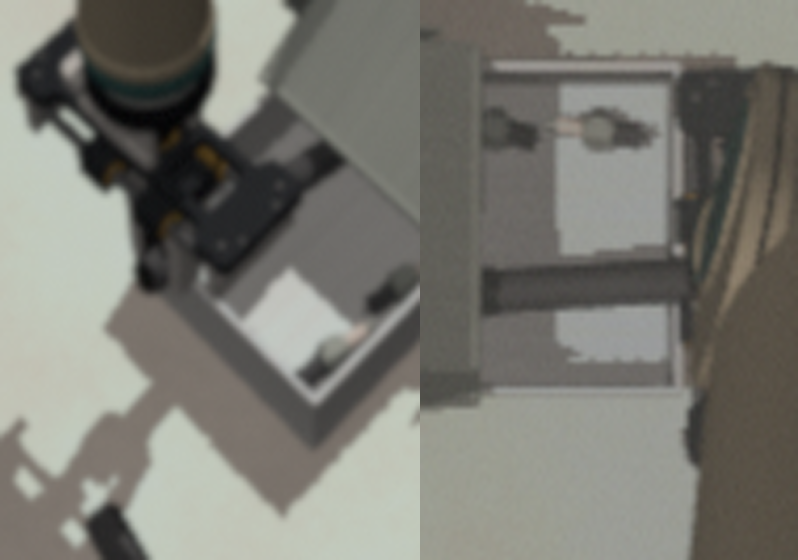

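The picture shows the spanner held slantwise, with its tail just passing under the lip at top-crop (485,290), the plugs unmoved, and the full weight on the wrist. I'll carry on drawing it out, then lift.

Emit:
send_rows --pt "0 -0.6 0.2 0" --pt "0 -1.2 0.35 0" --pt "0 -1.8 0.5 0" --pt "0 -2.4 0.7 0" --pt "0 -3 0.9 0" --pt "0 -3.6 1.1 0" --pt "0 -4.2 1.3 0" --pt "0 -4.8 1.5 0" --pt "0 -5.4 1.7 0" --pt "0 -6 1.9 0" --pt "0 -6.6 2.1 0" --pt "0 -7.2 2.4 0" --pt "0 -7.5 3 0" --pt "0 -7.8 4 0" --pt "0 -7.8 6 0" --pt "0 -7.8 8 0" --pt "0 -7.8 10 0" --pt "0 -7.8 12 0" --pt "0 -7.8 13 0" --pt "0 -7.8 13 0"

```text
time_s: 11.8
position: [0.5666, -0.0718, 0.2227]
eef_rot: [2.212, 2.228, 0.004]
wrist_force: [-0.1, -0.0, -3.0]
opening: 0.232
grasp_force: 55.0
```

Emit:
send_rows --pt "0 -0.5 1 0" --pt "0 -1.5 2.5 0" --pt "0 -3 4 0" --pt "0 -4.5 5.5 0" --pt "0 -6 7 0" --pt "0 -7.5 8 0" --pt "0 -9 9 0" --pt "0 -10.5 10 0" --pt "0 -12 10 0" --pt "0 -13.5 10 0" --pt "0 -15 10 0" --pt "0 -16.5 10 0" --pt "0 -17.5 10 0" --pt "0 -18 10 0" --pt "0 -18 10 0" --pt "0 -18 10 0" --pt "0 -18 10 0" --pt "0 -18 10 0"

```text
time_s: 13.6
position: [0.5658, -0.2509, 0.321]
eef_rot: [-2.212, -2.23, -0.001]
wrist_force: [0.6, 0.4, -2.5]
opening: 0.23
grasp_force: 55.0
```

Run:
```python
from h import *
a=camera("scene");b=camera("top")
cv2.imwrite("pics/s5.png",cv2.resize(np.hstack([a[100:,100:500],b[100:,280:600]]),None,fx=1.1,fy=1.1))
s=bot.sense();print(s["position"],s["opening"],s["time_s"],s["wrist_force"],s["grasp_force"],np.abs(s["joint_vel"]).max())
```

```text
[ 0.56571474 -0.25114088  0.32104287] 0.23465092153684067 13.7 [ 0.30892538 -0.01018025 -0.98426868] 54.99790906906128 0.003081136661005802
```

View pics/s5.png

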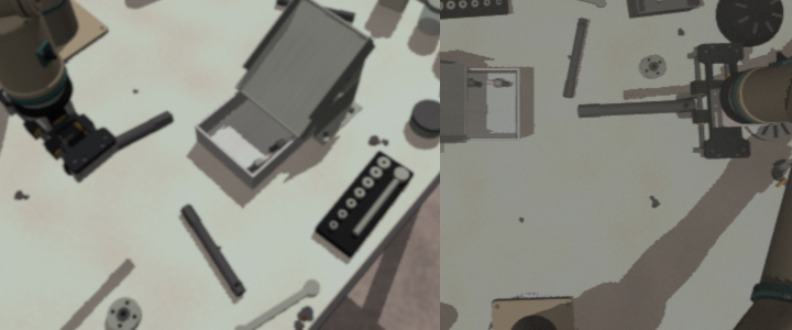

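The picture shows the spanner held in the air, with its hexagonal end at about top-crop (580,110), well beyond the tray's open end at x≈533. The pulley and the two visible plugs are where they lay, so I'm handing in.

```bash
python3 -c "
from workcell import bot
print(bot.sign_off())"
```

```text
the job is handed in; nothing more can be done
None
```

The spanner was tilted, drawn out slantwise past the tray's open end, and handed in held steady in the air at 55 N grip, about 14 s into the 38 s allowed. The pulley and the two visible plugs were undisturbed in the last picture; plug3 under the chute could not be seen, and the hand-in returned no verdict.

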